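Fetch the tube mold from behind the jug, jar and dividers

TASK

Clear the steel jug, the lidded jar and the bundle of dividers off the pine shelf, standing them on the cork mat; only then fetch the grey tube mold from among them and stand it in the middle of the scale's round plate. Then put the three back on the shelf, each upright in the middle of the rubber pad it came from (jug round, dividers square, jar hexagonal). Knock none of the four over.

Things in the scene. Friction and masses are not known exactly. Their poses are not given: they have to be found in the camera images.
- jug: Stainless jug, open on top: 56 mm across at the rim, 58 at the foot, 115 tall, wall 3. Origin at the centre of the underside, z up. Wire handle on -x, to 50 mm from the axis, at heights 32 to 102 mm; short lip on +x at the rim, to 40 mm. Grip across y near the rim. Starts on the round pad with the handle roughly towards the robot. About 0.25 kg.
- jar: Amber glass jar with a white lid, a plain upright cylinder: 55 mm across, 116 mm tall (lid: the top 26 mm). Origin at the centre of the underside, z up. Starts on the hexagonal pad. About 0.3 kg.
- dividers: Bundle of clear acrylic dividers between a dark wood foot and cap, one rigid upright block 50 x 50 mm, 118 mm tall, sides along its x and y. Origin at the centre of the underside, z up. Starts on the square pad. About 0.25 kg.
- mold: Grey PVC tube mold, standing on its capped end, open on top: tube 50 mm across, wall 4 mm, total height 66 mm; the cap round the bottom 18 mm is 58 mm across. Origin at the centre of the underside, z up. Stands directly on the shelf board at the back, 71 to 77 mm from the centres of the three pads round it. About 0.12 kg.
- pad_round: Fixed round rubber pad, 72 mm across, 3 mm thick, on the shelf; home of the jug. Origin at the centre of its underside (18 mm above the worktop), top 3 mm above the origin. The pads change places from start to start; pad centres are at least 100 mm apart.
- pad_square: Fixed square rubber pad, 70 x 70 mm, 3 mm thick, on the shelf; home of the dividers. Origin at the centre of its underside, top 3 mm above it; sides along its x and y.
- pad_hex: Fixed hexagonal rubber pad, 66 mm across the flats, 3 mm thick, on the shelf; home of the jar. Origin at the centre of its underside, top 3 mm above it.
- mat: Fixed cork mat on the worktop to the left or right of the shelf, 300 mm along its x (roughly away from the robot), 140 mm along its y, 4 mm thick: the side area, with room for three things in a row along x. Origin at the centre of its underside.
- scale: Fixed white kitchen scale on the worktop, on the side of the shelf away from the mat, with a round steel plate 100 mm across whose top is 30 mm above the worktop. Origin on the worktop under the centre of the plate. The housing, 22 mm high, spans x -105 to +65 mm and y -65 to +65 mm.
- shelf: Fixed low pine shelf that the pads lie on, open on top: board 190 mm along its x, 260 mm along its y, 18 mm thick; end cheeks and back rail (+x side), 10 mm thick, rise 40 mm above the worktop, outside the pads. Origin on the worktop under the centre of the board. Pads have the same yaw as the shelf.

How it is judged:
By the outcome, as a careful person would: the job done as asked, in the order asked, and still so for the second after the job is handed in, with the robot touching nothing.
It also fails if it takes over 144 s, if anything falls off the work surface, if the arm or the gripper's body presses on something with over 40 N, if the wrist force passes 120 N, or if a joint passes its speed limit or range.

ROBOT

A 6-joint arm with a two-finger parallel gripper is mounted at the origin on the work surface. World frame = base frame: x ahead of the robot, y to its left, z up, the work surface at z = 0. Lengths are in mm, angles in degrees, forces in N, time in s.
With the tool pointing down it reaches from about 300 to 850 mm from the base axis. Payload 4.2 kg.
Tool frame: the origin (TCP) lies midway between the tips of the shut fingers; the grasp point (between the pads) lies 19 mm behind it (pinch_z is the distance from the TCP to the grasp point, in mm); z points along the fingers, y is the line along which they close (so a half turn about z gives the same grasp; the last joint's range is limited). The gripper opens to 91 mm and grips with 3 to 60 N. Pads are 32 mm wide; open, the fingers measure 118 mm over their backs; the gripper's body (76 mm by 178 mm) begins 60 mm behind the grasp point.
Start: joints at [-67.151, 18.312, 89.639, -0, 72.044, -1.146], TCP at [233.837, -525.322, 213.976] pointing down, gripper open.
Joint ranges: [-177.97, 177.97], [-48.28, 115.42], [12.27, 149.76], [-77.06, 257.06], [2.81, 150.46], [-146.56, 146.56]. Speed limits (degrees/s): [147.25, 147.25, 180, 180, 180, 180].

INTERFACE

Orientations are given as [roll, pitch, yaw] about the fixed x, y, z axes, in that order (R = Rz(yaw) Ry(pitch) Rx(roll)).
In Python, from workcell import * gives the robot as it stands.
- The arm moves only by the tool step_arm, never from a script. Its argument "steps" is a list of rows, each a list of 7 numbers: the turn, a rotation vector about the tool's x, y, z in degrees, then the shift along the tool's x, y, z in mm, then the opening, from 0 (shut) to 1 (fully open). In form: [[rx, ry, rz, x, y, z, hand], ...]. A call has exactly 8 rows; each row shifts and turns the commanded pose from where the row before left it, along the tool's axes as they then stand; what a row does not reach is not made up. A row lasts 1/8 s, in which the tool goes at most 62.5 mm and 10.7 degrees, less where a joint would pass 70% of its speed; a pose out of reach is approached as far as the arm can. A call is refused whole if a number of a shift passes 62.5 or a number of a turn 10.7, either way. A call with a gripper value outside its range is refused whole. The fingers move at their own pace and stop on an object; "force" is the grip in N (left out, the last holds). Time passes only in rows, so rows that do not move let the fingers close, or fill a call up. It gives the time, the measured TCP pose, the force, the opening and the grip force at its end, in the units of the state.
- state(): the state, without advancing time (a new reading comes with each control period).
- grab_frame(name): name is "scene" or "side" or "wrist"; returns a dict with "image" (384x512x3 uint8, blue, green, red), "fovy" (degrees; the focal length in pixels is half the picture's height over the tangent of half this angle, whatever the lens; pixels are square), "cx", "cy" (the principal point, pixels), "origin" and "rotation" of the camera in the world; the wrist camera has in their place "tool_from_camera" (4x4, takes a point from camera to tool coordinates, whose origin is the TCP and whose axes are the flange's). Camera axes: x right, y down, z forward; pixel columns grow to the right and rows downward; lengths in mm; the calibration is good to about 2 mm. The wrist camera is an equidistant fisheye: a pixel r from the principal point sees the ray r / f radians off the axis. A picture is of the moment at which its call begins: read the wrist's pose just before it. There is no depth.
- job_done(): hands the job in; it is judged then, once.
The state is a dict: "time_s": time; "qpos": joint angles; "qvel": joint speeds; "effort": joint torques, N m; "ee_pos": TCP position; "ee_rot": TCP orientation; "force": force on the tool from outside, world axes, zero at the start; "torque": the same for the moment, N m; "gripper_width": finger opening in mm; "gripper_force": force on a finger pad.
Only numpy, scipy, OpenCV 4.12 (cv2) and the standard library are available. Lean on these libraries where they do the work, as an engineer would, in place of code of your own. Each camera call takes 0.05 s, during which the arm holds its last target. There are 200 camera calls.

## Working session

There is one attempt and no reset: what is moved stays moved. The work goes in short steps, Python scripts to look and compute and a tool call to move; the robot and the scene stay as the last step left them, time stands still between calls to the robot, and variables do not carry over. Pictures are saved under pics/ and viewed, at most 14 in all, crops included, and the job is handed in when it is done.

Besides the shell and the picture viewer there is one more tool, called as name(argument=value, ...) on one line, values as JSON. step_arm: Moves the arm, as the interface text tells. Its arguments: {"type":"object","properties":{"steps":{"type":"array","items":{"type":"array","items":{"type":"number"}}},"force":{"type":"number"}},"required":["steps"]}

```bash
ls; mkdir -p pics
python3 - <<'E'
from workcell import *
import cv2
s=state();print(s)
for n in("scene","side","wrist"):
    f=grab_frame(n);cv2.imwrite(f"pics/{n}0.png",f["image"]);print(n,{k:v for k,v in f.items() if k!="image"})
E
```

```text
pics
{'time_s': 0.0, 'qpos': array([-6.71506802e+01,  1.83525855e+01,  8.97060769e+01,  1.93765914e-03,
        7.20438230e+01, -1.14686975e+00]), 'qvel': array([-0.01373097, -0.03679885,  0.05457155,  0.10152175, -0.11674342,
       -0.0341413 ]), 'effort': array([-3.57906883e-04, -4.12455869e+01, -2.31974405e+01,  7.26327673e-02,
        4.58395982e-02, -1.58765388e-04]), 'ee_pos': array([ 233.64545649, -524.84061288,  213.11304573]), 'ee_rot': array([-1.79897572e+02, -3.89311695e-03,  2.39955871e+01]), 'force': array([0.00427704, 0.04801704, 0.18054877]), 'torque': array([ 0.04540149,  0.01933362, -0.03217098]), 'gripper_force': 0.0, 'gripper_width': 91.68913965838554}
scene {'fovy': 52.590164633244605, 'cx': 256.9187201575405, 'cy': 190.1456312927613, 'origin': array([1001.67361296,  145.47574693,  744.76662206]), 'rotation': array([-147.21030928,    0.34001083,  106.14201329])}
side {'fovy': 56.78267682106732, 'cx': 251.91372613802983, 'cy': 187.49585840865046, 'origin': array([ 373.89944362, -536.385049  ,  563.54487073]), 'rotation': array([-1.33357162e+02, -6.27104120e-03, -1.88258350e+01])}
wrist {'fovy': 65.70646984690485, 'cx': 257.8583799772091, 'cy': 190.52044867461672, 'tool_from_camera': array([[ 6.06818082e-04, -9.63390913e-01, -2.68099947e-01,
         7.57017690e+01],
       [ 9.99999754e-01,  6.79137932e-04, -1.77013760e-04,
        -6.22121934e-01],
       [ 3.52610291e-04, -2.68099773e-01,  9.63391087e-01,
        -1.70586658e+02],
       [ 0.00000000e+00,  0.00000000e+00,  0.00000000e+00,
         1.00000000e+00]])}
```

View pics/scene0.png

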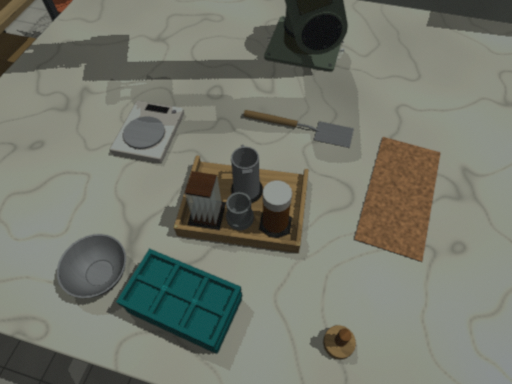

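View pics/side0.png

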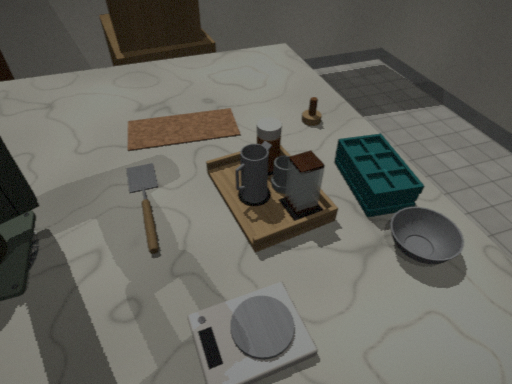

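The scene view shows the shelf at about (245,205). The jug (245,170) is nearest the robot, the dividers (203,200) are on the -y side, the jar (277,208) on the +y side, and the mold (239,210) is at the back. The mat is at (400,197) and the scale plate at (144,132). The side view agrees, so I'll measure next.

```bash
cat > h.py <<'E'
import numpy as np, cv2
from scipy.spatial.transform import Rotation as R
from workcell import *
def snap(n):
    s=state(); f=grab_frame(n); f['n']=n
    f['f']=192/np.tan(np.radians(f['fovy']/2))
    if n=='wrist':
        T=np.eye(4);T[:3,:3]=R.from_euler('xyz',s['ee_rot'],degrees=True).as_matrix();T[:3,3]=s['ee_pos']
        f['T']=T@f['tool_from_camera']
    else:
        T=np.eye(4);T[:3,:3]=R.from_euler('xyz',f['rotation'],degrees=True).as_matrix();T[:3,3]=f['origin'];f['T']=T
    return f
def ray(f,uv):
    d=(np.atleast_2d(uv).astype(float)-[f['cx'],f['cy']])/f['f']
    if f['n']=='wrist':
        r=np.linalg.norm(d,axis=1,keepdims=True)+1e-12
        v=np.hstack([d/r*np.sin(r),np.cos(r)])
    else: v=np.hstack([d,np.ones((len(d),1))])
    return v@f['T'][:3,:3].T
def plane(f,uv,z):
    v=ray(f,uv);o=f['T'][:3,3]
    return (o+v*((z-o[2])/v[:,2:3]))[:,:2]
def proj(f,P):
    p=(np.atleast_2d(P)-f['T'][:3,3])@f['T'][:3,:3]
    if f['n']=='wrist':
        r=np.linalg.norm(p[:,:2],axis=1,keepdims=True);a=np.arctan2(r,p[:,2:3]);d=p[:,:2]/r*a
    else: d=p[:,:2]/p[:,2:3]
    return d*f['f']+[f['cx'],f['cy']]
E
python3 - <<'E'
from h import *
f=snap('scene');g=snap('side')
a=cv2.resize(f['image'][140:260,165:315],None,fx=5,fy=5,interpolation=cv2.INTER_CUBIC);cv2.imwrite('pics/a.png',a)
b=cv2.resize(g['image'][105:255,195:345],None,fx=4,fy=4,interpolation=cv2.INTER_CUBIC);cv2.imwrite('pics/b.png',b)
# mat
h=cv2.cvtColor(f['image'],cv2.COLOR_BGR2HSV)
m=cv2.inRange(h,(5,90,60),(20,255,255));m[:,:340]=0;m[270:]=0;m[:130]=0
c=max(cv2.findContours(m,0,2)[0],key=cv2.contourArea)
P=plane(f,c[:,0],4).astype(np.float32);print('mat',cv2.minAreaRect(P))
hg=cv2.cvtColor(g['image'],cv2.COLOR_BGR2HSV)
m=cv2.inRange(hg,(5,90,60),(20,255,255));m[150:]=0;m[:105]=0;m[:,250:]=0
c=max(cv2.findContours(m,0,2)[0],key=cv2.contourArea)
print('mat side',cv2.minAreaRect(plane(g,c[:,0],4).astype(np.float32)))
E
```

```text
mat ((462.0980224609375, 320.16156005859375), (139.02540588378906, 299.4203796386719), 84.97718048095703)
mat side ((460.85150146484375, 318.77587890625), (141.42373657226562, 296.5551452636719), 84.93871307373047)
```

View pics/a.png

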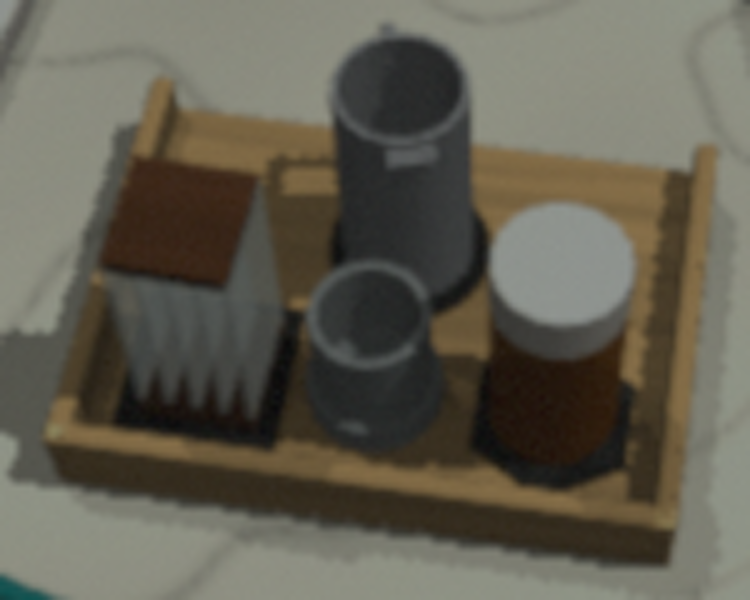

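View pics/b.png

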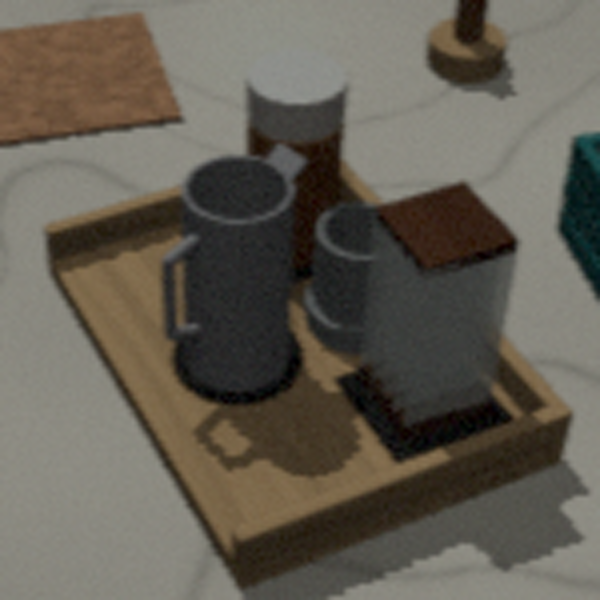

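The crops clearly show the dividers' cap, the jug rim with its lip towards +x, the jar lid, the mold rim and all the pads. I'll triangulate from these.

Run:
```python
from h import *
f=snap('scene');g=snap('side')
A=lambda p:np.array(p)/5+[165-.4,140-.4]
B=lambda p:np.array(p)/4+[195-.4,105-.4]
def pr(n,P):print(n,np.round(P,1).tolist())
d=plane(f,A([(140,160),(260,178),(225,283),(103,263)]),139)
pr('div',d);pr('c',d.mean(0)); e=d[1]-d[0];print(np.degrees(np.arctan2(e[1],e[0])))
d=plane(g,B([(380,208),(465,184),(516,242),(427,270)]),139);pr('div side',d);pr('c',d.mean(0))
pr('jug',plane(f,A([(400,88)]),136));pr('jug s',plane(g,B([(239,190)]),136))
pr('jar',plane(f,A([(562,265)]),137));pr('jar s',plane(g,B([(298,77)]),137))
pr('mold',plane(f,A([(370,315)]),84));
pr('sq corners',plane(f,A([(280,445),(118,425),(300,315)]),21));pr('sq s',plane(g,B([(400,462),(338,378),(512,412)]),21))
pr('lip',plane(f,A([(411,157)]),134));pr('lip s',plane(g,B([(287,160)]),134))
pr('shelf top corners',plane(f,A([(712,148),(668,520),(60,432)]),40))
pr('scale',plane(f,[(144,132.5)],30));pr('scale s',plane(g,[(264,326)],30))
```

```text
div [[621.0, -96.7], [616.4, -49.7], [664.4, -46.4], [668.6, -92.8]]
c [642.6, -71.4]
95.65432676442481
div side [[615.3, -52.5], [662.1, -48.5], [665.2, -96.4], [617.6, -101.2]]
c [640.1, -74.6]
jug [[558.4, -11.9]]
jug s [[557.2, -13.7]]
jar [[621.6, 70.4]]
jar s [[619.4, 68.6]]
mold [[632.0, -3.4]]
sq corners [[667.3, -34.6], [677.2, -103.0], [605.2, -46.8]]
sq s [[610.2, -111.6], [603.0, -45.8], [680.0, -98.6]]
lip [[587.8, 1.6]]
lip s [[589.1, 4.2]]
shelf top corners [[482.6, 107.3], [665.3, 128.9], [695.2, -118.1]]
scale [[475.9, -296.2]]
scale s [[473.2, -303.3]]
```

Both cameras agree. I'll move above the shelf for an accurate wrist view.

step_arm(steps=[[0,0,0,37,-20.5,-6,1],[0,0,0,37,-20.5,-6,1],[0,0,0,37,-20.5,-6,1],[0,0,0,37,-20.5,-6,1],[0,0,0,37,-20.5,-6,1],[0,0,0,37,-20.5,-6,1],[0,0,0,37,-20.5,-6,1],[0,0,0,37,-20.5,-6,1]])

```text
time_s: 1.35
ee_pos: [438.2, -253.9, 262.2]
ee_rot: [180.0, -0.0, 24.0]
force: [0.6, -0.3, 0.6]
gripper_width: 91.1
gripper_force: 0.0
```

step_arm(steps=[[0,0,0,37,-20.5,-6,1],[0,0,0,37,-20.5,-6,1],[0,0,0,37,-20.5,-6,1],[0,0,0,37,-20.5,-6,1],[0,0,0,37,-20.5,-6,1],[0,0,0,37,-20.5,-6,1],[0,0,0,37,-20.5,-6,1],[0,0,0,0,0,0,0.85]])

```text
time_s: 2.35
ee_pos: [617.2, -16.4, 303.6]
ee_rot: [-180.0, -0.0, 24.2]
force: [-0.2, -0.5, -0.3]
gripper_width: 83.9
gripper_force: 0.0
```

Run:
```python
from h import *
f=snap('wrist');s=state();print(s['ee_pos'],s['ee_rot'],s['qvel'],s['time_s'],s['gripper_width'])
cv2.imwrite('pics/w1.png',f['image']);np.save('w1T.npy',f['T'])
```

```text
[616.16004386 -17.83087899 303.46351718] [1.79992651e+02 4.93166004e-02 2.41114416e+01] [-1.8958771  -1.05093104  1.62819898 -0.41568819  0.22612964 -0.06681141] 2.4 80.35860826407759
```

View pics/w1.png

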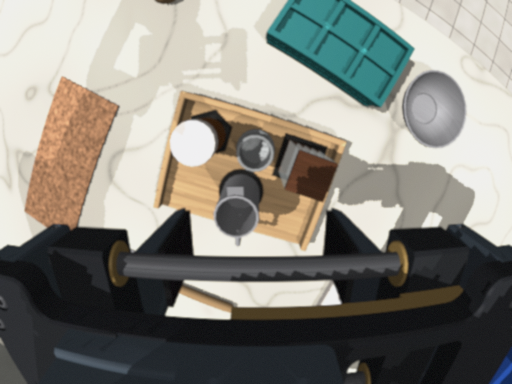

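The wrist view shows the jar lid at (193,143), the mold at (255,150), the dividers' cap at (310,173) and the jug at (237,215). The shelf is fully visible.

Run:
```python
from h import *
import pickle
f=snap('wrist');f=snap('wrist');s=state();print(s['ee_pos'],s['ee_rot'],s['time_s'])
pickle.dump(f,open('w2.pkl','wb'))
cv2.imwrite('pics/w2.png',cv2.resize(f['image'][88:252,148:353],None,fx=3.6,fy=3.6,interpolation=cv2.INTER_CUBIC))
def pr(n,P):print(n,np.round(P,1).tolist())
h=cv2.cvtColor(f['image'],cv2.COLOR_BGR2HSV)
m=cv2.inRange(h,(0,0,185),(180,60,255));m[:, :165]=0;m[:,222:]=0;m[:110]=0;m[170:]=0
c=max(cv2.findContours(m,0,2)[0],key=cv2.contourArea)
P=plane(f,c[:,0],137).astype(np.float32);print('jar lid',cv2.fitEllipse(P),cv2.minEnclosingCircle(P))
m=cv2.inRange(h,(0,60,20),(15,255,110));m[:,:280]=0;m[:140]=0;m[205:]=0;m[:,345:]=0
c=max(cv2.findContours(m,0,2)[0],key=cv2.contourArea)
P=plane(f,c[:,0],139).astype(np.float32);print('cap',cv2.minAreaRect(P))
```

```text
[615.28945377 -19.19415013 303.66716514] [1.79992542e+02 6.30259906e-02 2.39785723e+01] 2.5
jar lid ((620.7188720703125, 70.03233337402344), (53.02033233642578, 53.610008239746094), 148.0118865966797) ((620.47998046875, 70.11714172363281), 27.45157814025879)
cap ((642.4281616210938, -73.04386901855469), (50.29204177856445, 50.088050842285156), 5.2182817459106445)
```

View pics/w2.png

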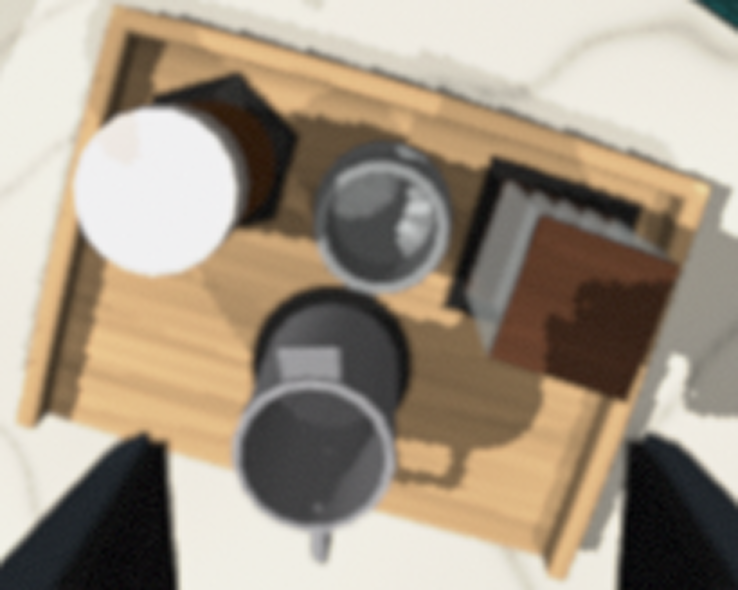

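```bash
cat >> h.py <<'E'
def go(x,y,z,yaw=None):
    s=state();p=s['ee_pos'];r=R.from_euler('xyz',s['ee_rot'],degrees=True)
    d=r.inv().apply(np.array([x,y,z])-p)
    print('at',np.round(p,1),np.round(s['ee_rot'],1),'-> tool shift',np.round(d,1),'yaw turn z(tool)', None if yaw is None else round(s['ee_rot'][2]-yaw,1),'t',s['time_s'])
E
python3 - <<'E'
from h import *
import pickle
f=pickle.load(open('w2.pkl','rb'))
A=lambda p:np.array(p)/3.6+[148-.36,88-.36]
def pr(n,P):print(n,np.round(P,1).tolist())
j=plane(f,A([(314,454)]),136)[0];l=plane(f,A([(310,349)]),134)[0];hd=plane(f,A([(319,545)]),121)[0]
pr('jug',j);pr('lip end',l);pr('handle',hd);print(np.degrees(np.arctan2(*(l-j)[::-1])),np.degrees(np.arctan2(*(j-hd)[::-1])))
pr('mold',plane(f,A([(382,226)]),84))
pr('hex vertices',plane(f,A([(238,75),(299,137),(272,222)]),21))
pr('sq',plane(f,A([(494,160),(448,303),(640,207)]),21))
pr('round pad top edges',plane(f,A([(252,360),(410,365),(335,288)]),21))
pr('shelf',plane(f,A([(112,5),(707,185),(558,580),(22,425)]),40))
go(j[0],j[1],200,24)
E
```

```text
jug [560.3, -12.1]
lip end [592.8, 3.2]
handle [522.9, -28.4]
25.13674453628951 23.566204035492184
mold [[633.0, -4.2]]
hex vertices [[659.6, 74.9], [645.4, 40.6], [607.3, 36.9]]
sq [[670.1, -38.6], [605.6, -46.6], [678.7, -104.8]]
round pad top edges [[547.2, 21.5], [573.6, -43.0], [591.8, 0.7]]
shelf [[667.7, 132.6], [699.8, -121.9], [513.3, -144.0], [482.5, 105.8]]
at [615.3 -19.2 303.7] [1.8e+02 1.0e-01 2.4e+01] -> tool shift [-47.3 -28.8 103.7] yaw turn z(tool) -0.0 t 2.5
```

step_arm(steps=[[0,0,0,-24,-14.5,0,0.85],[0,0,0,-24,-14.5,0,0.85],[0,0,0,0,0,40,0.85],[0,0,0,0,0,45,0.85],[0,0,0,0,0,45,0.85],[0,0,0,0,0,40,0.85],[0,0,0,0,0,22,0.85],[0,0,0,0,0,10,0.85]])

```text
time_s: 3.5
ee_pos: [558.9, -12.7, 100.9]
ee_rot: [-180.0, 0.1, 23.9]
force: [0.0, -0.1, -0.1]
gripper_width: 77.4
gripper_force: 0.0
```

step_arm(force=25, steps=[[0,0,0,0,0,0,0.85],[0,0,0,0,0,0,0.6],[0,0,0,0,0,0,0.5],[0,0,0,0,0,0,0.4],[0,0,0,0,0,0,0.4],[0,0,0,0,0,0,0.4],[0,0,0,0,0,0,0.4],[0,0,0,0,0,0,0.4]])

```text
time_s: 4.5
ee_pos: [560.7, -11.8, 102.9]
ee_rot: [179.9, -0.1, 24.0]
force: [-0.9, -0.3, 4.8]
gripper_width: 57.0
gripper_force: 25.0
```

Run:
```python
from h import *
go(462,319.5,240)
```

```text
at [560.7 -11.8 102.9] [ 1.799e+02 -1.000e-01  2.400e+01] -> tool shift [  44.7 -342.7 -137.4] yaw turn z(tool) None t 4.5
```

step_arm(steps=[[0,0,0,0,0,-20,0.4],[0,0,0,0,0,-40,0.4],[0,0,0,0,0,-50,0.4],[0,0,0,0,0,-30,0.4],[0,0,0,5,-35,0,0.4],[0,0,0,6,-45,0,0.4],[0,0,0,6,-50,0,0.4],[0,0,0,7,-50,0,0.4]])

```text
time_s: 5.5
ee_pos: [507.8, 163.7, 241.1]
ee_rot: [-180.0, 0.1, 24.0]
force: [0.3, 0.7, -1.8]
gripper_width: 56.8
gripper_force: 25.0
```

step_arm(steps=[[0,0,0,7,-50,0,0.4],[0,0,0,6,-50,0,0.4],[0,0,0,5,-40,0,0.4],[0,0,0,3,-23,0,0.4],[0,0,0,0,0,0,0.4],[0,0,0,0,0,30,0.4],[0,0,0,0,0,45,0.4],[0,0,0,0,0,45,0.4]])

```text
time_s: 6.5
ee_pos: [462.0, 318.6, 120.6]
ee_rot: [180.0, -0.0, 23.9]
force: [-0.5, 0.3, -2.6]
gripper_width: 56.4
gripper_force: 25.0
```

step_arm(steps=[[0,0,0,0,0,25,0.4],[0,0,0,0,0,8,0.4],[0,0,0,0,0,0,0.4],[0,0,0,0,0,0,0.4],[0,0,0,0,0,1,0.4],[0,0,0,0,0,1,0.4],[0,0,0,0,0,0,0.4],[0,0,0,0,0,0,0.4]])

```text
time_s: 7.5
ee_pos: [461.8, 320.0, 87.0]
ee_rot: [180.0, -0.0, 24.0]
force: [-0.9, -0.3, -1.8]
gripper_width: 56.8
gripper_force: 25.0
```

step_arm(steps=[[0,0,0,0,0,1,0.4],[0,0,0,0,0,0,0.4],[0,0,0,0,0,0,0.4],[0,0,0,0,0,0,0.4],[0,0,0,0,0,0,0.4],[0,0,0,0,0,0,0.4],[0,0,0,0,0,0,0.4],[0,0,0,0,0,0,0.4]])

```text
time_s: 8.5
ee_pos: [461.8, 320.0, 85.9]
ee_rot: [180.0, -0.0, 24.0]
force: [-0.3, 0.1, -0.6]
gripper_width: 56.5
gripper_force: 25.0
```

step_arm(steps=[[0,0,0,0,0,1,0.4],[0,0,0,0,0,0,0.4],[0,0,0,0,0,0,0.4],[0,0,0,0,0,0,0.4],[0,0,0,0,0,0,0.4],[0,0,0,0,0,0,0.4],[0,0,0,0,0,0,0.4],[0,0,0,0,0,0,0.4]])

```text
time_s: 9.5
ee_pos: [461.9, 320.0, 85.9]
ee_rot: [-180.0, -0.0, 24.0]
force: [-1.5, -1.1, 4.8]
gripper_width: 57.2
gripper_force: 25.0
```

step_arm(steps=[[0,0,0,0,0,0,0.85],[0,0,0,0,0,0,0.85],[0,0,0,0,0,0,0.85],[0,0,0,0,0,-20,0.85],[0,0,0,0,0,-45,0.85],[0,0,0,0,0,-50,0.85],[0,0,0,0,0,-30,0.85],[0,0,0,0,0,0,0.85]])

```text
time_s: 10.5
ee_pos: [463.0, 320.7, 232.3]
ee_rot: [-180.0, -0.3, 24.0]
force: [-0.6, -0.6, -0.7]
gripper_width: 77.4
gripper_force: 0.0
```

Run:
```python
from h import *
go(642.4,-73,103,5)
```

```text
at [463.  320.7 232.3] [-180.    -0.3   24. ] -> tool shift [  3.1 432.7 129. ] yaw turn z(tool) 19.0 t 10.5
```

step_arm(steps=[[0,0,0,0,35,0,0.85],[0,0,0,0,50,0,0.85],[0,0,0,0,55,0,0.85],[0,0,0,0,55,0,0.85],[0,0,0,0,55,0,0.85],[0,0,0,0,55,0,0.85],[0,0,0,1,55,0,0.85],[0,0,0,1,45,0,0.85]])

```text
time_s: 11.5
ee_pos: [628.1, -51.3, 227.5]
ee_rot: [-179.9, 0.2, 23.9]
force: [-0.1, 0.7, 0.0]
gripper_width: 77.3
gripper_force: 0.0
```

step_arm(steps=[[0,0,0,1,28,0,0.85],[0,0,9.5,0,0,0,0.85],[0,0,9.5,0,0,0,0.85],[0,0,0,0,0,0,0.85],[0,0,0,0,0,0,0.85],[0,0,0,0,0,0,0.85],[0,0,0,0,0,0,0.85],[0,0,0,0,0,0,0.85]])

```text
time_s: 12.5
ee_pos: [640.6, -74.4, 230.0]
ee_rot: [180.0, -0.0, 5.0]
force: [0.2, -0.7, -0.2]
gripper_width: 77.6
gripper_force: 0.0
```

Run:
```python
from h import *
import pickle
go(642.4,-73,103,5)
f=snap('wrist');pickle.dump(f,open('w3.pkl','wb'));cv2.imwrite('pics/w3.png',f['image'])
```

```text
at [640.6 -74.4 230. ] [180.  -0.   5.] -> tool shift [  1.8  -1.2 127. ] yaw turn z(tool) 0.0 t 12.5
```

View pics/w3.png

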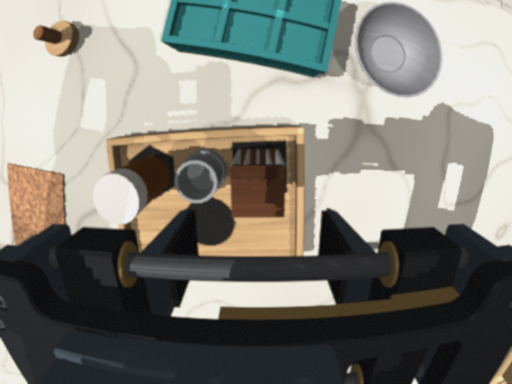

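The dividers (260,190) are centred between the fingers, so I'll grip them. The empty round pad shows at (213,222).

step_arm(steps=[[0,0,0,1,-1,25,0.85],[0,0,0,0,0,40,0.85],[0,0,0,0,0,35,0.85],[0,0,0,0,0,20,0.85],[0,0,0,0,0,7,0.85],[0,0,0,0,0,0,0.85],[0,0,0,0,0,0,0.6],[0,0,0,0,0,0,0.5]])

```text
time_s: 13.55
ee_pos: [642.1, -73.4, 104.0]
ee_rot: [180.0, -0.1, 5.0]
force: [-0.2, 0.1, -0.6]
gripper_width: 60.5
gripper_force: 0.0
```

step_arm(force=25, steps=[[0,0,0,0,0,0,0.4],[0,0,0,0,0,0,0.35],[0,0,0,0,0,0,0.35],[0,0,0,0,0,0,0.35],[0,0,0,0,0,0,0.35],[0,0,0,0,0,0,0.35],[0,0,0,0,0,0,0.35],[0,0,0,0,0,0,0.35]])

```text
time_s: 14.55
ee_pos: [641.9, -73.4, 103.5]
ee_rot: [180.0, -0.1, 5.0]
force: [-0.7, -1.0, 5.5]
gripper_width: 50.1
gripper_force: 25.0
```

step_arm(steps=[[0,0,0,0,0,-20,0.35],[0,0,0,0,0,-45,0.35],[0,0,0,0,0,-50,0.35],[0,0,0,0,0,-35,0.35],[0,0,0,-4,-34,0,0.35],[0,0,0,-6,-50,0,0.35],[0,0,0,-6,-50,0,0.35],[0,0,0,-6,-50,0,0.35]])

```text
time_s: 15.55
ee_pos: [602.5, 109.4, 251.4]
ee_rot: [180.0, 0.2, 5.0]
force: [0.7, -0.1, -1.8]
gripper_width: 49.9
gripper_force: 25.0
```

step_arm(steps=[[0,0,0,-6,-50,0,0.35],[0,0,0,-6,-50,0,0.35],[0,0,0,-6,-50,0,0.35],[0,0,0,-5,-35,0,0.35],[0,0,0,-2,-20,0,0.35],[0,0,0,0,0,30,0.35],[0,0,0,0,0,45,0.35],[0,0,0,0,0,45,0.35]])

```text
time_s: 16.55
ee_pos: [560.8, 309.3, 131.2]
ee_rot: [180.0, 0.0, 5.0]
force: [-0.2, -0.3, -2.0]
gripper_width: 49.9
gripper_force: 25.0
```

step_arm(steps=[[0,0,0,0,0,33,0.35],[0,0,0,0,0,10,0.35],[0,0,0,0,0,2,0.35],[0,0,0,0,0,0,0.35],[0,0,0,0,0,0,0.35],[0,0,0,0,0,1.5,0.35],[0,0,0,0,0,0,0.35],[0,0,0,0,0,0,0.35]])

```text
time_s: 17.55
ee_pos: [560.9, 310.1, 86.5]
ee_rot: [180.0, -0.0, 5.0]
force: [-0.8, 0.0, -0.3]
gripper_width: 49.9
gripper_force: 25.0
```

step_arm(steps=[[0,0,0,0,0,0.5,0.35],[0,0,0,0,0,0,0.35],[0,0,0,0,0,0,0.85],[0,0,0,0,0,0,0.85],[0,0,0,0,0,0,0.85],[0,0,0,0,0,-20,0.85],[0,0,0,0,0,-50,0.85],[0,0,0,0,0,-55,0.85]])

```text
time_s: 18.55
ee_pos: [560.5, 309.9, 211.5]
ee_rot: [180.0, 0.1, 5.0]
force: [1.2, -0.4, 1.0]
gripper_width: 77.6
gripper_force: 0.0
```

step_arm(steps=[[0,0,0,0,0,-25,0.85],[0,0,0,5,34,0,0.85],[0,0,0,8,50,0,0.85],[0,0,0,8,50,0,0.85],[0,0,0,8,50,0,0.85],[0,0,0,6,40,0,0.85],[0,0,0,4,20,0,0.85],[0,0,0,0,0,0,0.85]])

```text
time_s: 19.55
ee_pos: [621.2, 69.9, 235.8]
ee_rot: [-180.0, 0.0, 4.9]
force: [0.7, 1.0, -0.1]
gripper_width: 78.0
gripper_force: 0.0
```

Run:
```python
from h import *
go(620.6,70,103,5)
```

```text
at [621.2  69.9 235.8] [-180.     0.     4.9] -> tool shift [-5.000e-01 -1.000e-01  1.328e+02] yaw turn z(tool) -0.1 t 19.55
```

step_arm(steps=[[0,0,0,0,0,25,0.85],[0,0,0,0,0,40,0.85],[0,0,0,0,0,40,0.85],[0,0,0,0,0,20,0.85],[0,0,0,0,0,7,0.85],[0,0,0,0,0,0,0.85],[0,0,0,0,0,0,0.65],[0,0,0,0,0,0,0.55]])

```text
time_s: 20.55
ee_pos: [621.5, 70.6, 105.0]
ee_rot: [-180.0, -0.1, 5.0]
force: [0.3, -0.4, -0.3]
gripper_width: 60.3
gripper_force: 0.0
```

step_arm(force=30, steps=[[0,0,0,0,0,0,0.4],[0,0,0,0,0,0,0.4],[0,0,0,0,0,0,0.4],[0,0,0,0,0,0,0.4],[0,0,0,0,0,0,0.4],[0,0,0,0,0,0,0.4],[0,0,0,0,0,0,0.4],[0,0,0,0,0,0,0.4]])

```text
time_s: 21.55
ee_pos: [621.5, 70.3, 104.7]
ee_rot: [180.0, -0.1, 5.0]
force: [-0.7, -2.4, 5.8]
gripper_width: 54.6
gripper_force: 30.0
```

step_arm(steps=[[0,0,0,0,0,-20,0.4],[0,0,0,0,0,-45,0.4],[0,0,0,0,0,-50,0.4],[0,0,0,0,0,-35,0.4],[0,0,0,-20,-24,0,0.4],[0,0,0,-30,-35,0,0.4],[0,0,0,-32,-38,0,0.4],[0,0,0,-32,-38,0,0.4]])

```text
time_s: 22.55
ee_pos: [493.7, 195.8, 252.5]
ee_rot: [180.0, 0.2, 5.0]
force: [0.3, 0.3, -2.9]
gripper_width: 54.3
gripper_force: 30.0
```

step_arm(steps=[[0,0,0,-32,-38,0,0.4],[0,0,0,-32,-38,0,0.4],[0,0,0,-30,-36,0,0.4],[0,0,0,-18,-21,0,0.4],[0,0,0,-9,-11,0,0.4],[0,0,0,0,0,30,0.4],[0,0,0,0,0,45,0.4],[0,0,0,0,0,45,0.4]])

```text
time_s: 23.55
ee_pos: [362.8, 327.4, 132.4]
ee_rot: [180.0, -0.0, 5.0]
force: [0.8, 0.6, -2.2]
gripper_width: 54.3
gripper_force: 30.0
```

step_arm(steps=[[0,0,0,0,0,33,0.4],[0,0,0,0,0,10,0.4],[0,0,0,0,0,2,0.4],[0,0,0,0,0,0,0.4],[0,0,0,0,0,0,0.4],[0,0,0,0,0,1.5,0.4],[0,0,0,0,0,0,0.4],[0,0,0,0,0,0,0.4]])

```text
time_s: 24.55
ee_pos: [362.7, 328.0, 87.8]
ee_rot: [-180.0, -0.0, 5.0]
force: [-0.4, -0.9, 0.1]
gripper_width: 54.5
gripper_force: 30.0
```

step_arm(steps=[[0,0,0,0,0,0.5,0.4],[0,0,0,0,0,0,0.4],[0,0,0,0,0,0,0.85],[0,0,0,0,0,0,0.85],[0,0,0,0,0,0,0.85],[0,0,0,0,0,-20,0.85],[0,0,0,0,0,-50,0.85],[0,0,0,0,0,-55,0.85]])

```text
time_s: 25.55
ee_pos: [362.1, 327.6, 212.6]
ee_rot: [179.9, 0.1, 5.0]
force: [1.7, 1.0, -0.3]
gripper_width: 77.6
gripper_force: 0.0
```

step_arm(steps=[[0,0,0,0,0,-25,0.85],[0,0,0,17,24,-7,0.85],[0,0,0,32,45,-7,0.85],[0,0,0,34,48,-7,0.85],[0,0,0,34,48,-7,0.85],[0,0,0,34,48,-7,0.85],[0,0,0,34,48,-7,0.85],[0,0,0,32,46,-7,0.85]])

```text
time_s: 26.55
ee_pos: [606.6, 39.3, 285.9]
ee_rot: [-180.0, 0.0, 5.0]
force: [0.5, 0.0, -0.1]
gripper_width: 77.3
gripper_force: 0.0
```

step_arm(steps=[[0,0,0,20,28,-4,0.85],[0,0,0,10,16,0,0.85],[0,0,0,0,0,0,0.85],[0,0,0,0,0,0,0.85],[0,0,0,0,0,0,0.85],[0,0,0,0,0,0,0.85],[0,0,0,0,0,0,0.85],[0,0,0,0,0,0,0.85]])

```text
time_s: 27.55
ee_pos: [639.1, -0.1, 290.0]
ee_rot: [180.0, -0.0, 5.0]
force: [-0.1, 0.0, 0.3]
gripper_width: 77.5
gripper_force: 0.0
```

Run:
```python
from h import *
import pickle
f=snap('wrist');pickle.dump(f,open('w4.pkl','wb'));s=state();print(s['ee_pos'],s['ee_rot'])
c=cv2.resize(f['image'][60:270,100:380],None,fx=2.8,fy=2.8,interpolation=cv2.INTER_CUBIC);cv2.imwrite('pics/w4.png',c)
cv2.imwrite('pics/s4.png',grab_frame('scene')['image'])
```

```text
[ 6.39124387e+02 -1.81841321e-01  2.90017487e+02] [ 1.79993832e+02 -7.76374034e-03  5.00108797e+00]
```

View pics/w4.png

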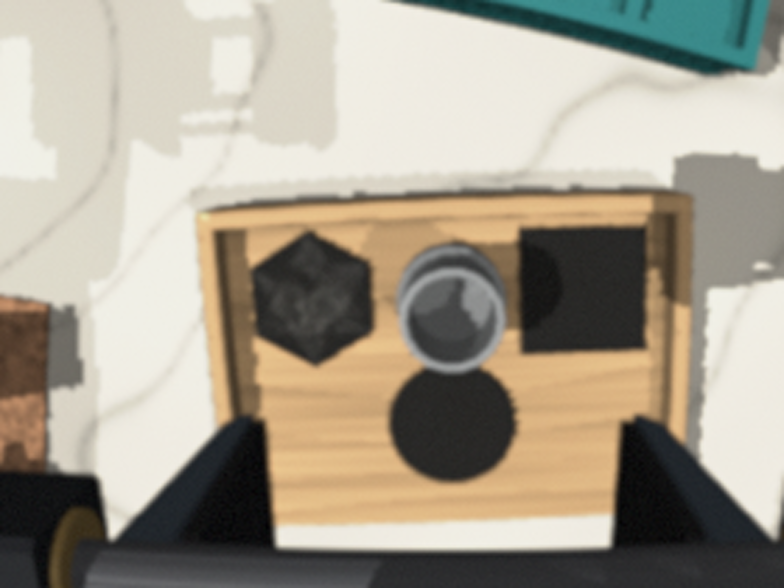

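View pics/s4.png

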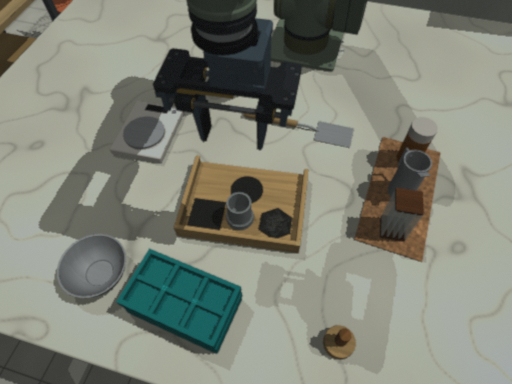

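All three stand on the mat in the scene view, at (420,140), (412,170) and (403,215), and the pads are free. I'll fit the pads and the mold rim.

Run:
```python
from h import *
import pickle
f=pickle.load(open('w4.pkl','rb'))
def fit(f,boxes,thr):
    v=f['image'].max(2)
    for n,(x0,x1,y0,y1) in boxes.items():
        m=np.zeros_like(v);m[y0:y1,x0:x1]=(v[y0:y1,x0:x1]<thr)*255
        m=cv2.morphologyEx(m,cv2.MORPH_OPEN,np.ones((3,3)))
        c=max(cv2.findContours(m,0,2)[0],key=cv2.contourArea)
        P=plane(f,c[:,0],21).astype(np.float32)
        M=cv2.moments(P.reshape(-1,1,2));print(n,'cent',round(M['m10']/M['m00'],1),round(M['m01']/M['m00'],1),'rect',np.round(np.hstack(cv2.minAreaRect(P)),1),'circ',np.round(np.hstack(cv2.minEnclosingCircle(P)),1),'area',round(M['m00']))
W=lambda x0,x1,y0,y1:(100+int(x0/2.8),100+int(x1/2.8),60+int(y0/2.8),60+int(y1/2.8))
fit(f,{'hex':W(246,382,222,372),'sq':W(508,652,218,362),'rnd':W(382,524,374,486)},75)
A=lambda p:np.array(p)/2.8+[100-.3,60-.3]
print('mold rim',plane(f,A([(452,320)]),84))
print('rnd edges',plane(f,A([(388,425),(516,422),(452,482)]),21))
print('sq cor',plane(f,A([(521,229),(645,228),(645,351),(522,353)]),21),plane(f,A([(521,229),(645,228),(645,351),(522,353)]),21).mean(0))
g=snap('scene');fit(g,{'hex':(256,295,203,240),'sq':(186,226,196,232),'rnd':(230,266,174,203)},75)
go(633,-4,40)
```

```text
hex cent 623.8 70.5 rect [624.1  70.5  68.4  63.6   7.5] circ [623.9  70.6  35.4] area 3268
sq cent 642.0 -75.2 rect [641.2 -75.   66.1  69.2   6.1] circ [642.2 -76.1  46. ] area 4350
rnd cent 559.0 -11.6 rect [558.1 -11.6  61.8  66.2   5. ] circ [559.9 -11.7  34.3] area 3389
mold rim [[632.35796357  -4.29762253]]
rnd edges [[555.59442643  24.1162443 ]
 [563.66063792 -47.24119712]
 [524.13322354 -14.81674706]]
sq cor [[ 671.25965152  -38.1595794 ]
 [ 678.98179027 -105.21928519]
 [ 611.04870983 -114.75544628]
 [ 603.69080709  -46.01889688]] [641.24523968 -76.03830193]
hex cent 623.1 70.9 rect [622.   70.5  67.1  65.5   5.5] circ [623.5  71.3  36.6] area 3404
sq cent 641.1 -75.0 rect [640.5 -74.8  67.2  75.1   7. ] circ [641.  -76.5  46.2] area 4502
rnd cent 552.5 -9.8 rect [553.   -9.6  70.3  57.   78.3] circ [559.1 -11.3  35.7] area 2824
at [ 6.392e+02 -3.000e-01  2.899e+02] [180.   0.   5.] -> tool shift [ -6.5   3.1 249.9] yaw turn z(tool) None t 27.7
```

step_arm(steps=[[0,0,0,-3.5,1.5,25,0.85],[0,0,0,-3,1.5,45,0.85],[0,0,0,0,0,50,0.85],[0,0,0,0,0,50,0.85],[0,0,0,0,0,40,0.85],[0,0,0,0,0,25,0.85],[0,0,0,0,0,9,0.85],[0,0,0,0,0,3,0.85]])

```text
time_s: 28.7
ee_pos: [633.4, -3.9, 43.1]
ee_rot: [180.0, -0.0, 5.0]
force: [-0.1, 0.2, -0.7]
gripper_width: 77.4
gripper_force: 0.0
```

step_arm(force=20, steps=[[0,0,0,0,0,0,0.85],[0,0,0,0,0,0,0.7],[0,0,0,0,0,0,0.6],[0,0,0,0,0,0,0.5],[0,0,0,0,0,0,0.35],[0,0,0,0,0,0,0.35],[0,0,0,0,0,0,0.35],[0,0,0,0,0,0,0.35]])

```text
time_s: 29.7
ee_pos: [633.1, -4.0, 43.4]
ee_rot: [180.0, -0.0, 5.0]
force: [0.0, -0.4, 5.7]
gripper_width: 50.4
gripper_force: 20.0
```

Run:
```python
from h import *
f=snap('scene');g=snap('side')
for n,f,img in(('scene',f,cv2.imread('pics/scene0.png')),('side',g,cv2.imread('pics/side0.png'))):
    u,v=proj(f,[474.5,-300,30])[0].round().astype(int);r=45 if n=='side' else 30
    gray=cv2.medianBlur(img.max(2),3);m=np.zeros_like(gray)
    s=gray[v-4:v+5,u-4:u+5];t=np.median(s);print(n,u,v,t, gray[v,u-50:u+51:4])
    mm=cv2.inRange(gray,int(t)-35,int(t)+14);box=np.zeros_like(mm);box[v-r:v+r,u-r:u+r]=255;mm&=box
    mm=cv2.morphologyEx(mm,cv2.MORPH_OPEN,np.ones((3,3)))
    k,lab=cv2.connectedComponents(mm);mm=(lab==lab[v,u]).astype(np.uint8)
    c=max(cv2.findContours(mm,0,2)[0],key=cv2.contourArea);c=cv2.convexHull(c)
    P=plane(f,c[:,0],30).astype(np.float32);print(np.hstack(cv2.minEnclosingCircle(P)),cv2.fitEllipse(P))
go(474.5,-300,200)
```

```text
scene 143 132 104.0 [142 142 142 143 143 142 142 144 103 103 103 103 104 105 105 105 106 104
 120 147  94 115 117 113 111 116]
[ 474.79473877 -298.67141724   54.38622284] ((474.90545654296875, -297.6163330078125), (101.26982879638672, 108.42263793945312), 111.10697937011719)
side 264 324 105.0 [133 133 133 134 113  93  92 107 104 104 106 107 107 104 104 105 104 103
 105 103 123 140 140 136 134 131]
[ 471.35223389 -302.28411865   52.21789932] ((471.2290344238281, -300.55517578125), (98.2055892944336, 103.21018981933594), 45.53311538696289)
at [633.2  -3.9  43.4] [180.  -0.   5.] -> tool shift [-183.8  281.1 -156.7] yaw turn z(tool) None t 29.8
```

step_arm(steps=[[0,0,0,0,0,-20,0.35],[0,0,0,0,0,-45,0.35],[0,0,0,0,0,-55,0.35],[0,0,0,0,0,-40,0.35],[0,0,0,-24,24,0,0.35],[0,0,0,-34,35,0,0.35],[0,0,0,-36,37,0,0.35],[0,0,0,-36,37,0,0.35]])

```text
time_s: 30.8
ee_pos: [513.6, -148.3, 202.0]
ee_rot: [-180.0, 0.1, 5.0]
force: [0.4, 0.2, -0.5]
gripper_width: 50.1
gripper_force: 20.0
```

step_arm(steps=[[0,0,0,-36,37,0,0.35],[0,0,0,-36,37,0,0.35],[0,0,0,-36,37,0,0.35],[0,0,0,-20,20,0,0.35],[0,0,0,-10,9,0,0.35],[0,0,0,0,0,0,0.35],[0,0,0,0,0,0,0.35],[0,0,0,0,0,0,0.35]])

```text
time_s: 31.8
ee_pos: [390.4, -298.4, 202.9]
ee_rot: [-180.0, -0.0, 5.1]
force: [-0.3, 0.6, -1.4]
gripper_width: 50.6
gripper_force: 20.0
```

Run:
```python
from h import *
import pickle
f=snap('wrist');pickle.dump(f,open('w5.pkl','wb'));cv2.imwrite('pics/w5.png',f['image']);print(proj(f,[473,-299.3,30]))
s=state();print(s['ee_pos'],s['ee_rot'])
```

```text
[[265.76249805 104.05702331]]
[ 390.36146514 -298.42820278  202.90633213] [-1.79992342e+02 -9.11401546e-03  5.07648060e+00]
```

View pics/w5.png

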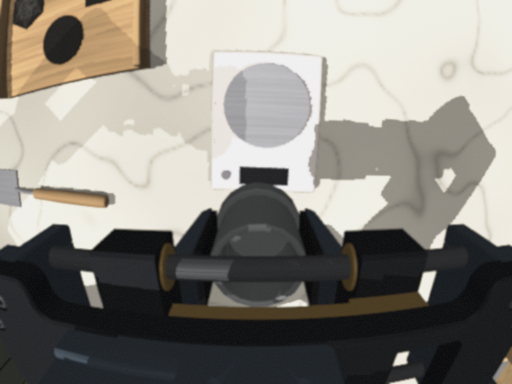

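The plate is clear at about (268,105), and the mold is held at (260,240). I'll fit the plate.

Run:
```python
from h import *
import pickle
f=pickle.load(open('w5.pkl','rb'))
g=cv2.medianBlur(f['image'].max(2),3)
m=cv2.inRange(g,120,222);b=np.zeros_like(m);b[60:152,218:318]=255;m&=b
m=cv2.morphologyEx(m,cv2.MORPH_CLOSE,np.ones((7,7)));m=cv2.morphologyEx(m,cv2.MORPH_OPEN,np.ones((9,9)))
c=cv2.convexHull(max(cv2.findContours(m,0,2)[0],key=cv2.contourArea))
P=plane(f,c[:,0],30).astype(np.float32);print(cv2.fitEllipse(c),cv2.fitEllipse(P),cv2.minEnclosingCircle(P))
```

```text
((267.2860412597656, 104.82127380371094), (85.35320281982422, 90.18913269042969), 90.8038558959961) ((472.4430236816406, -301.3350830078125), (99.33390808105469, 103.66384887695312), 6.66960334777832) ((471.6233215332031, -302.5822448730469), 52.633460998535156)
```

step_arm(steps=[[0,0,0,20,2,0,0.35],[0,0,0,32,3.5,0,0.35],[0,0,0,20,2.5,0,0.35],[0,0,0,10,1,0,0.35],[0,0,0,0,0,0,0.35],[0,0,0,0,0,25,0.35],[0,0,0,0,0,45,0.35],[0,0,0,0,0,40,0.35]])

```text
time_s: 32.85
ee_pos: [471.5, -300.9, 92.1]
ee_rot: [180.0, -0.0, 5.0]
force: [0.3, -0.6, -1.2]
gripper_width: 50.5
gripper_force: 20.0
```

step_arm(steps=[[0,0,0,0,0,25,0.35],[0,0,0,0,0,8,0.35],[0,0,0,0,0,3,0.35],[0,0,0,0,0,0,0.35],[0,0,0,0,0,1,0.35],[0,0,0,0,0,0,0.35],[0,0,0,0,0,0,0.35],[0,0,0,0,0,0,0.35]])

```text
time_s: 33.85
ee_pos: [472.3, -301.0, 56.0]
ee_rot: [180.0, -0.0, 5.0]
force: [0.8, -0.5, -1.7]
gripper_width: 50.4
gripper_force: 20.0
```

step_arm(steps=[[0,0,0,0.5,-0.5,0,0.35],[0,0,0,0,0,1,0.35],[0,0,0,0,0,0,0.35],[0,0,0,0,0,0,0.35],[0,0,0,0,0,0.5,0.35],[0,0,0,0,0,0,0.35],[0,0,0,0,0,0,0.35],[0,0,0,0,0,0,0.35]])

```text
time_s: 34.85
ee_pos: [472.9, -300.4, 55.4]
ee_rot: [180.0, -0.0, 5.0]
force: [-2.2, 2.0, 7.8]
gripper_width: 50.1
gripper_force: 20.0
```

step_arm(steps=[[0,0,0,0,0,0,0.5],[0,0,0,0,0,0,0.85],[0,0,0,0,0,0,0.85],[0,0,0,0,0,0,0.85],[0,0,0,0,0,-20,0.85],[0,0,0,0,0,-45,0.85],[0,0,0,0,0,-55,0.85],[0,0,0,0,0,-55,0.85]])

```text
time_s: 35.85
ee_pos: [472.4, -300.3, 230.8]
ee_rot: [-180.0, 0.0, 5.0]
force: [1.9, -0.6, -0.3]
gripper_width: 77.6
gripper_force: 0.0
```

step_arm(steps=[[0,0,0,-10,-15,-20,0.85],[0,0,0,-15,-25,-15,0.85],[0,0,0,-15,-25,0,0.85],[0,0,0,-10,-15,0,0.85],[0,0,0,0,0,0,0.85],[0,0,0,0,0,0,0.85],[0,0,0,0,0,0,0.85],[0,0,0,0,0,0,0.85]])

```text
time_s: 36.85
ee_pos: [416.2, -225.5, 264.2]
ee_rot: [-180.0, 0.0, 5.0]
force: [-0.5, 0.0, -0.1]
gripper_width: 77.3
gripper_force: 0.0
```

Run:
```python
from h import *
import pickle
f=snap('wrist');pickle.dump(f,open('w6.pkl','wb'))
u,v=proj(f,[472.5,-300.3,96])[0].round().astype(int);print(u,v)
cv2.imwrite('pics/w6.png',cv2.resize(f['image'][max(v-80,0):v+80,max(u-90,0):u+90],None,fx=3.5,fy=3.5,interpolation=cv2.INTER_CUBIC))
go(462,320,86,24)
```

```text
327 134
at [ 416.1 -225.4  264.2] [-180.    0.    5.] -> tool shift [  93.1 -539.4  178.2] yaw turn z(tool) -19.0 t 36.9
```

View pics/w6.png

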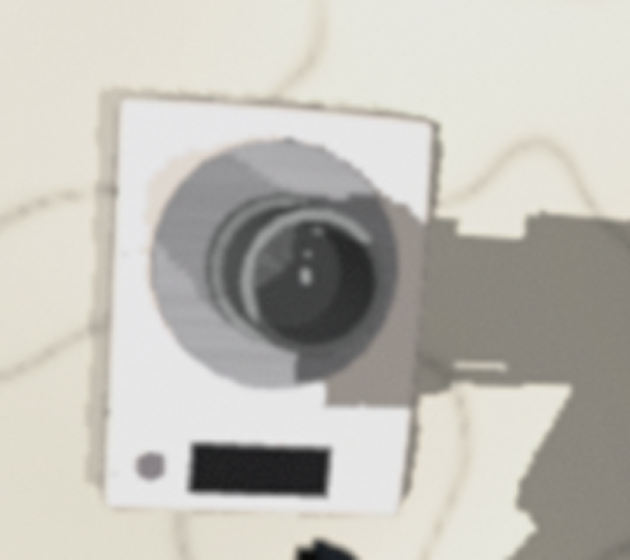

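The mold stands on the plate, with its rim centre at crop (310,278) and the plate centre at (274,263). I'll check the offset numerically.

Run:
```python
from h import *
import pickle
f=pickle.load(open('w6.pkl','rb'))
A=lambda p:np.array(p)/3.5+[237-.36,54-.36]
print('rim',plane(f,A([(310,278)]),96),'plate',plane(f,A([(274,263)]),30))
```

```text
rim [[ 472.75843301 -297.88683728]] plate [[ 473.34623328 -298.20740798]]
```

The mold is centred to within about 1 mm. Next is the jug.

step_arm(steps=[[0,0,0,6,-35,0,0.85],[0,0,0,9,-50,0,0.85],[0,0,0,9,-55,0,0.85],[0,0,0,9,-55,0,0.85],[0,0,0,9,-55,0,0.85],[0,0,0,9,-55,0,0.85],[0,0,0,9,-55,0,0.85],[0,0,0,9,-55,0,0.85]])

```text
time_s: 37.9
ee_pos: [448.7, 196.2, 264.5]
ee_rot: [180.0, -0.0, 5.0]
force: [1.1, 0.1, 0.2]
gripper_width: 77.7
gripper_force: 0.0
```

step_arm(steps=[[0,0,0,9,-50,0,0.85],[0,0,0,9,-44,0,0.85],[0,0,0,6,-30,0,0.85],[0,0,-9.5,0,0,0,0.85],[0,0,-9.5,0,0,0,0.85],[0,0,0,0,0,0,0.85],[0,0,0,0,0,0,0.85],[0,0,0,0,0,0,0.85]])

```text
time_s: 38.9
ee_pos: [461.7, 319.9, 264.4]
ee_rot: [180.0, -0.0, 23.9]
force: [0.7, 0.2, -0.2]
gripper_width: 77.6
gripper_force: 0.0
```

Run:
```python
from h import *
go(461.9,320,86.5,24)
```

```text
at [461.7 319.9 264.4] [180.   -0.   23.9] -> tool shift [ 2.000e-01 -1.000e-01  1.779e+02] yaw turn z(tool) -0.1 t 38.9
```

step_arm(steps=[[0,0,0,0,0,25,0.85],[0,0,0,0,0,45,0.85],[0,0,0,0,0,50,0.85],[0,0,0,0,0,35,0.85],[0,0,0,0,0,16,0.85],[0,0,0,0,0,6,0.85],[0,0,0,0,0,0,0.85],[0,0,0,0,0,0,0.7]])

```text
time_s: 39.9
ee_pos: [462.5, 320.5, 88.8]
ee_rot: [-180.0, -0.2, 24.0]
force: [0.2, 0.1, 0.0]
gripper_width: 70.3
gripper_force: 0.0
```

step_arm(force=25, steps=[[0,0,0,0,0,0,0.6],[0,0,0,0,0,0,0.5],[0,0,0,0,0,0,0.4],[0,0,0,0,0,0,0.4],[0,0,0,0,0,0,0.4],[0,0,0,0,0,0,0.4],[0,0,0,0,0,0,0.4],[0,0,0,0,0,0,0.4]])

```text
time_s: 40.9
ee_pos: [462.1, 320.2, 88.2]
ee_rot: [180.0, -0.1, 24.0]
force: [-0.6, -0.2, 5.0]
gripper_width: 56.5
gripper_force: 25.0
```

Run:
```python
from h import *
go(559.6,-11.7,230,24)
```

```text
at [462.1 320.2  88.2] [ 1.8e+02 -1.0e-01  2.4e+01] -> tool shift [ -45.7  342.8 -141.8] yaw turn z(tool) -0.0 t 40.9
```

step_arm(steps=[[0,0,0,0,0,-20,0.4],[0,0,0,0,0,-40,0.4],[0,0,0,0,0,-50,0.4],[0,0,0,0,0,-30,0.4],[0,0,0,-5,35,0,0.4],[0,0,0,-6,45,0,0.4],[0,0,0,-7,50,0,0.4],[0,0,0,-7,50,0,0.4]])

```text
time_s: 41.9
ee_pos: [511.6, 143.9, 226.5]
ee_rot: [-180.0, 0.1, 24.0]
force: [1.1, 0.2, -2.4]
gripper_width: 56.8
gripper_force: 25.0
```

step_arm(steps=[[0,0,0,-7,50,0,0.4],[0,0,0,-6,50,0,0.4],[0,0,0,-5,40,0,0.4],[0,0,0,-3,23,0,0.4],[0,0,0,0,0,0,0.4],[0,0,0,0,0,0,0.4],[0,0,0,0,0,30,0.4],[0,0,0,0,0,45,0.4]])

```text
time_s: 42.9
ee_pos: [560.0, -10.7, 153.0]
ee_rot: [179.9, -0.2, 24.1]
force: [-0.4, 0.5, -2.7]
gripper_width: 56.6
gripper_force: 25.0
```

step_arm(steps=[[0,0,0,0,0,30,0.4],[0,0,0,0,0,12,0.4],[0,0,0,0,0,3,0.4],[0,0,0,0,0,1,0.4],[0,0,0,0,0,0,0.4],[0,0,0,0,0,0,0.4],[0,0,0,0,0,0,0.4],[0,0,0,0,0,0,0.4]])

```text
time_s: 43.9
ee_pos: [559.1, -12.1, 106.6]
ee_rot: [180.0, -0.0, 24.0]
force: [-1.4, -0.2, -2.2]
gripper_width: 56.5
gripper_force: 25.0
```

step_arm(steps=[[0,0,0,0,0,1,0.4],[0,0,0,0,0,0,0.4],[0,0,0,0,0,0,0.4],[0,0,0,0,0,0.5,0.4],[0,0,0,0,0,0,0.4],[0,0,0,0,0,0,0.4],[0,0,0,0,0,0,0.4],[0,0,0,0,0,0,0.4]])

```text
time_s: 44.9
ee_pos: [559.1, -12.1, 105.3]
ee_rot: [180.0, -0.0, 24.0]
force: [-1.0, -0.5, 3.6]
gripper_width: 56.5
gripper_force: 25.0
```

step_arm(steps=[[0,0,0,0,0,0,0.5],[0,0,0,0,0,0,0.85],[0,0,0,0,0,0,0.85],[0,0,0,0,0,0,0.85],[0,0,0,0,0,-20,0.85],[0,0,0,0,0,-40,0.85],[0,0,0,0,0,-50,0.85],[0,0,0,0,0,-40,0.85]])

```text
time_s: 45.9
ee_pos: [559.4, -12.1, 256.8]
ee_rot: [180.0, -0.1, 24.0]
force: [0.8, -0.1, 0.4]
gripper_width: 77.4
gripper_force: 0.0
```

step_arm(steps=[[0,0,0,14,-30,0,0.85],[0,0,0,22,-48,0,0.85],[0,0,0,22,-48,0,0.85],[0,0,0,22,-48,0,0.85],[0,0,0,22,-48,0,0.85],[0,0,0,20,-46,0,0.85],[0,0,0,11,-25,0,0.85],[0,0,9.5,0,0,0,0.85]])

```text
time_s: 46.9
ee_pos: [561.1, 312.1, 254.0]
ee_rot: [-180.0, 0.0, 14.4]
force: [0.9, -0.8, 0.8]
gripper_width: 77.2
gripper_force: 0.0
```

step_arm(steps=[[0,0,9.5,0,0,0,0.85],[0,0,0,0,0,0,0.85],[0,0,0,0,0,0,0.85],[0,0,0,0,0,0,0.85],[0,0,0,0,0,0,0.85],[0,0,0,0,0,0,0.85],[0,0,0,0,0,0,0.85],[0,0,0,0,0,0,0.85]])

```text
time_s: 47.9
ee_pos: [561.4, 309.7, 254.9]
ee_rot: [180.0, -0.0, 5.0]
force: [-0.1, -0.0, 0.3]
gripper_width: 77.2
gripper_force: 0.0
```

Run:
```python
from h import *
go(560.9,310.1,87,5)
f=snap('wrist');h=cv2.cvtColor(f['image'],cv2.COLOR_BGR2HSV)
c0=proj(f,[561,310,122])[0].round().astype(int);print(c0)
cv2.imwrite('pics/w7.png',f['image'])
```

```text
at [561.4 309.7 254.9] [180.  -0.   5.] -> tool shift [ -0.5  -0.4 167.9] yaw turn z(tool) 0.0 t 47.9
[258 183]
```

View pics/w7.png

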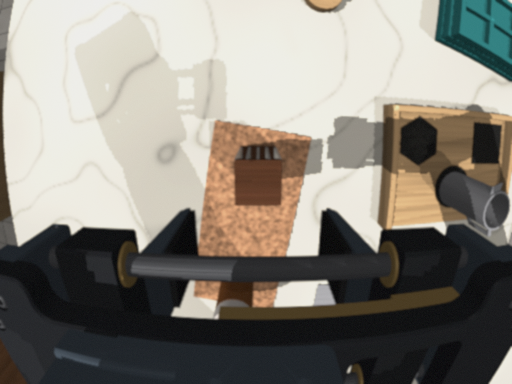

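The dividers (258,183) are upright and centred between the fingers, and the jug stands on the round pad at (475,200).

step_arm(steps=[[0,0,0,0,0,25,0.85],[0,0,0,0,0,45,0.85],[0,0,0,0,0,45,0.85],[0,0,0,0,0,32,0.85],[0,0,0,0,0,14,0.85],[0,0,0,0,0,6,0.85],[0,0,0,0,0,0,0.85],[0,0,0,0,0,0,0.7]])

```text
time_s: 48.95
ee_pos: [562.2, 310.1, 89.4]
ee_rot: [-179.9, -0.1, 5.0]
force: [0.7, -1.8, 0.1]
gripper_width: 70.4
gripper_force: 0.0
```

step_arm(force=25, steps=[[0,0,0,0,0,0,0.6],[0,0,0,0,0,0,0.5],[0,0,0,0,0,0,0.4],[0,0,0,0,0,0,0.35],[0,0,0,0,0,0,0.35],[0,0,0,0,0,0,0.35],[0,0,0,0,0,0,0.35],[0,0,0,0,0,0,0.35]])

```text
time_s: 49.95
ee_pos: [561.7, 309.8, 88.4]
ee_rot: [-180.0, -0.0, 5.0]
force: [-0.2, -0.4, 5.7]
gripper_width: 50.1
gripper_force: 25.0
```

step_arm(steps=[[0,0,0,0,0,-20,0.35],[0,0,0,0,0,-45,0.35],[0,0,0,0,0,-50,0.35],[0,0,0,0,0,-35,0.35],[0,0,0,4,34,0,0.35],[0,0,0,6,50,0,0.35],[0,0,0,6,50,0,0.35],[0,0,0,6,50,0,0.35]])

```text
time_s: 50.95
ee_pos: [598.9, 126.7, 236.4]
ee_rot: [180.0, 0.1, 5.0]
force: [1.7, -0.2, -1.7]
gripper_width: 50.0
gripper_force: 25.0
```

step_arm(steps=[[0,0,0,6,50,0,0.35],[0,0,0,6,50,0,0.35],[0,0,0,6,50,0,0.35],[0,0,0,4,37,0,0.35],[0,0,0,2,20,0,0.35],[0,0,-1.5,0,0,0,0.35],[0,0,0,0,0,0,0.35],[0,0,0,0,0,0,0.35]])

```text
time_s: 51.95
ee_pos: [641.1, -74.3, 238.0]
ee_rot: [-180.0, 0.0, 6.6]
force: [-0.4, 0.1, -2.2]
gripper_width: 49.8
gripper_force: 25.0
```

Run:
```python
from h import *
go(641,-75.5,106,6.5)
```

```text
at [641.1 -74.3 238. ] [-180.     0.     6.6] -> tool shift [ -0.3   1.3 132. ] yaw turn z(tool) 0.1 t 51.95
```

step_arm(steps=[[0,0,0,0,1.2,25,0.35],[0,0,0,0,0,45,0.35],[0,0,0,0,0,40,0.35],[0,0,0,0,0,14,0.35],[0,0,0,0,0,5,0.35],[0,0,0,0,0,2,0.35],[0,0,0,0,0,0,0.35],[0,0,0,0,0,0,0.35]])

```text
time_s: 52.95
ee_pos: [642.0, -77.1, 108.0]
ee_rot: [180.0, -0.1, 6.5]
force: [0.7, -0.3, -2.6]
gripper_width: 50.0
gripper_force: 25.0
```

step_arm(steps=[[0,0,0,0,0,1,0.35],[0,0,0,0,0,0,0.35],[0,0,0,0,0,0.5,0.35],[0,0,0,0,0,0,0.35],[0,0,0,0,0,0,0.35],[0,0,0,0,0,0,0.35],[0,0,0,0,0,0,0.35],[0,0,0,0,0,0,0.35]])

```text
time_s: 53.95
ee_pos: [641.5, -77.0, 105.5]
ee_rot: [180.0, -0.0, 6.5]
force: [0.2, -0.4, -2.0]
gripper_width: 49.9
gripper_force: 25.0
```

step_arm(steps=[[0,0,0,0,-1.3,0,0.35],[0,0,0,0,0,0,0.35],[0,0,0,0,0,0.7,0.35],[0,0,0,0,0,0,0.35],[0,0,0,0,0,0,0.35],[0,0,0,0,0,0,0.35],[0,0,0,0,0,0,0.35],[0,0,0,0,0,0,0.35]])

```text
time_s: 54.95
ee_pos: [641.3, -75.6, 105.4]
ee_rot: [-180.0, -0.0, 6.5]
force: [-3.0, 1.1, 6.0]
gripper_width: 50.0
gripper_force: 25.0
```

step_arm(steps=[[0,0,0,0,0,0.5,0.35],[0,0,0,0,0,0,0.35],[0,0,0,0,0,0,0.35],[0,0,0,0,0,0,0.35],[0,0,0,0,0,0,0.35],[0,0,0,0,0,0,0.35],[0,0,0,0,0,0,0.35],[0,0,0,0,0,0,0.35]])

```text
time_s: 55.95
ee_pos: [641.3, -75.6, 105.4]
ee_rot: [-180.0, -0.0, 6.5]
force: [-3.4, 1.6, 7.6]
gripper_width: 49.6
gripper_force: 25.0
```

step_arm(steps=[[0,0,0,0,0,0,0.5],[0,0,0,0,0,0,0.85],[0,0,0,0,0,0,0.85],[0,0,0,0,0,0,0.85],[0,0,0,0,0,-20,0.85],[0,0,0,0,0,-40,0.85],[0,0,0,0,0,-50,0.85],[0,0,0,0,0,-40,0.85]])

```text
time_s: 56.95
ee_pos: [641.7, -75.9, 256.2]
ee_rot: [180.0, -0.1, 6.5]
force: [0.3, 0.1, -0.4]
gripper_width: 77.6
gripper_force: 0.0
```

step_arm(steps=[[0,0,0,-16,-30,0,0.85],[0,0,0,-25,-46,0,0.85],[0,0,0,-25,-48,0,0.85],[0,0,0,-25,-48,0,0.85],[0,0,0,-25,-48,0,0.85],[0,0,0,-25,-48,0,0.85],[0,0,0,-25,-48,0,0.85],[0,0,0,-25,-46,0,0.85]])

```text
time_s: 57.95
ee_pos: [409.5, 263.7, 254.2]
ee_rot: [-180.0, -0.0, 6.5]
force: [0.8, 1.1, -0.3]
gripper_width: 77.6
gripper_force: 0.0
```

step_arm(steps=[[0,0,0,-24,-42,0,0.85],[0,0,0,-16,-28,0,0.85],[0,0,0,0,0,0,0.85],[0,0,0,0,0,0,0.85],[0,0,0,0,0,0,0.85],[0,0,0,0,0,0,0.85],[0,0,0,0,0,0,0.85],[0,0,0,0,0,0,0.85]])

```text
time_s: 58.95
ee_pos: [363.1, 327.2, 254.2]
ee_rot: [180.0, -0.0, 6.5]
force: [-0.2, 0.8, -0.3]
gripper_width: 78.1
gripper_force: 0.0
```

Run:
```python
from h import *
go(362,328,88,6.5)
f=snap('scene');h=cv2.cvtColor(f['image'],cv2.COLOR_BGR2HSV)
f=snap('wrist');h=cv2.cvtColor(f['image'],cv2.COLOR_BGR2HSV)
u,v=proj(f,[362,328,120])[0].round().astype(int);print(u,v)
m=cv2.inRange(h,(0,0,170),(180,70,255));b=np.zeros_like(m);b[v-45:v+45,u-45:u+45]=255;m&=b
k,l,st,ce=cv2.connectedComponentsWithStats(m);i=l[v,u];P=plane(f,cv2.findContours((l==i).astype(np.uint8),0,2)[0][0][:,0],120).astype(np.float32);print(cv2.minEnclosingCircle(P))
```

```text
at [363.1 327.2 254.2] [180.   -0.    6.5] -> tool shift [ -1.   -1.  166.2] yaw turn z(tool) -0.0 t 58.95
258 183
((335.716064453125, 325.178955078125), 55.273712158203125)
```

step_arm(steps=[[0,0,0,-1,-1,25,0.85],[0,0,0,0,0,45,0.85],[0,0,0,0,0,45,0.85],[0,0,0,0,0,32,0.85],[0,0,0,0,0,13,0.85],[0,0,0,0,0,5,0.85],[0,0,0,0,0,0,0.85],[0,0,0,0,0,0,0.7]])

```text
time_s: 60.05
ee_pos: [362.4, 328.8, 90.3]
ee_rot: [-179.9, -0.1, 6.5]
force: [0.9, 0.2, 0.3]
gripper_width: 70.1
gripper_force: 0.0
```

step_arm(force=30, steps=[[0,0,0,0,0,0,0.6],[0,0,0,0,0,0,0.5],[0,0,0,0,0,0,0.4],[0,0,0,0,0,0,0.4],[0,0,0,0,0,0,0.4],[0,0,0,0,0,0,0.4],[0,0,0,0,0,0,0.4],[0,0,0,0,0,0,0.4]])

```text
time_s: 61.05
ee_pos: [362.1, 328.3, 89.7]
ee_rot: [-180.0, -0.1, 6.5]
force: [-1.1, -1.1, 5.7]
gripper_width: 54.2
gripper_force: 30.0
```

Run:
```python
from h import *
go(623.6,70.7,105,6.5)
```

```text
at [362.1 328.3  89.7] [-1.8e+02 -1.0e-01  6.5e+00] -> tool shift [230.6 285.5 -15.1] yaw turn z(tool) 0.0 t 61.05
```

step_arm(steps=[[0,0,0,0,0,-20,0.4],[0,0,0,0,0,-45,0.4],[0,0,0,0,0,-50,0.4],[0,0,0,0,0,-35,0.4],[0,0,0,20,25,0,0.4],[0,0,0,30,37,0,0.4],[0,0,0,32,40,0,0.4],[0,0,0,32,40,0,0.4]])

```text
time_s: 62.05
ee_pos: [491.5, 199.0, 238.1]
ee_rot: [-180.0, 0.1, 6.5]
force: [-0.2, -0.5, -2.0]
gripper_width: 54.9
gripper_force: 30.0
```

step_arm(steps=[[0,0,0,32,40,0,0.4],[0,0,0,32,40,0,0.4],[0,0,0,28,34,0,0.4],[0,0,0,16,19,0,0.4],[0,0,0,8,10,0,0.4],[0,0,0,0,0,0,0.4],[0,0,0,0,0,0,0.4],[0,0,0,0,0,0,0.4]])

```text
time_s: 63.05
ee_pos: [621.9, 72.0, 239.5]
ee_rot: [-180.0, 0.0, 6.6]
force: [0.6, -0.5, -3.6]
gripper_width: 54.7
gripper_force: 30.0
```

Run:
```python
from h import *
go(623.7,70.7,107,6.5)
```

```text
at [621.9  72.  239.5] [-180.     0.     6.6] -> tool shift [  1.6   1.5 132.5] yaw turn z(tool) 0.1 t 63.05
```

step_arm(steps=[[0,0,0,0.5,0,25,0.4],[0,0,0,0,0,45,0.4],[0,0,0,0,0,40,0.4],[0,0,0,0,0,14,0.4],[0,0,0,0,0,5,0.4],[0,0,0,0,0,2,0.4],[0,0,0,0,0,0,0.4],[0,0,0,0,0,0,0.4]])

```text
time_s: 64.05
ee_pos: [623.6, 71.2, 109.3]
ee_rot: [180.0, -0.1, 6.5]
force: [0.0, -0.3, -2.1]
gripper_width: 54.3
gripper_force: 30.0
```

step_arm(steps=[[0,0,0,0,0,0,0.4],[0,0,0,0,0,0,0.4],[0,0,0,0,0,0,0.4],[0,0,0,0,0,0,0.4],[0,0,0,0,0,0,0.4],[0,0,0,0,0,0,0.4],[0,0,0,0,0,0,0.4],[0,0,0,0,0,0,0.4]])

```text
time_s: 65.05
ee_pos: [623.1, 71.1, 108.2]
ee_rot: [180.0, 0.0, 6.5]
force: [0.5, 0.6, -3.0]
gripper_width: 54.6
gripper_force: 30.0
```

Run:
```python
from h import *
go(623.7,70.7,106,6.5)
```

```text
at [623.1  71.1 108.2] [180.    0.    6.5] -> tool shift [0.6 0.5 2.2] yaw turn z(tool) -0.0 t 65.05
```

step_arm(steps=[[0,0,0,0.5,0.4,0,0.4],[0,0,0,0,0,1,0.4],[0,0,0,0,0,0.5,0.4],[0,0,0,0,0,0,0.4],[0,0,0,0,0,0,0.4],[0,0,0,0,0,0,0.4],[0,0,0,0,0,0,0.4],[0,0,0,0,0,0,0.4]])

```text
time_s: 66.05
ee_pos: [623.6, 70.8, 106.8]
ee_rot: [180.0, -0.0, 6.5]
force: [-0.4, 0.3, -0.9]
gripper_width: 54.7
gripper_force: 30.0
```

step_arm(steps=[[0,0,0,0,0,0.5,0.4],[0,0,0,0,0,0,0.4],[0,0,0,0,0,0,0.4],[0,0,0,0,0,0,0.4],[0,0,0,0,0,0,0.4],[0,0,0,0,0,0,0.4],[0,0,0,0,0,0,0.4],[0,0,0,0,0,0,0.4]])

```text
time_s: 67.05
ee_pos: [623.9, 70.8, 106.8]
ee_rot: [180.0, -0.1, 6.5]
force: [-1.5, -0.9, 5.0]
gripper_width: 54.6
gripper_force: 30.0
```

step_arm(steps=[[0,0,0,0,0,0,0.5],[0,0,0,0,0,0,0.85],[0,0,0,0,0,0,0.85],[0,0,0,0,0,0,0.85],[0,0,0,0,0,-20,0.85],[0,0,0,0,0,-40,0.85],[0,0,0,0,0,-50,0.85],[0,0,0,0,0,-50,0.85]])

```text
time_s: 68.05
ee_pos: [623.4, 70.9, 267.4]
ee_rot: [-180.0, 0.0, 6.5]
force: [1.5, 0.4, -0.2]
gripper_width: 77.4
gripper_force: 0.0
```

step_arm(steps=[[0,0,0,5,15,-25,0.85],[0,0,0,6,30,0,0.85],[0,0,0,5,28,0,0.85],[0,0,0,0,0,0,0.85],[0,0,0,0,0,0,0.85],[0,0,0,0,0,0,0.85],[0,0,0,0,0,0,0.85],[0,0,0,0,0,0,0.85]])

```text
time_s: 69.05
ee_pos: [647.6, 0.6, 291.3]
ee_rot: [180.0, -0.0, 6.5]
force: [-0.4, -0.1, -0.5]
gripper_width: 77.5
gripper_force: 0.0
```

Run:
```python
from h import *
import pickle
f=snap('wrist');pickle.dump(f,open('w8.pkl','wb'));s=state();print(s['ee_pos'])
g=snap('side')
a=cv2.resize(f['image'][70:260,130:370],None,fx=3,fy=3,interpolation=cv2.INTER_CUBIC)
cv2.imwrite('pics/w8.png',a)
cv2.imwrite('pics/b8.png',cv2.resize(g['image'][105:384,180:345],None,fx=2.1,fy=2.1,interpolation=cv2.INTER_CUBIC))
h=cv2.cvtColor(f['image'],cv2.COLOR_BGR2HSV)
m=cv2.inRange(h,(0,60,20),(15,255,110));m[:,:270]=0;m[:100]=0;m[230:]=0;m[:,370:]=0
c=max(cv2.findContours(m,0,2)[0],key=cv2.contourArea);P=plane(f,c[:,0],139).astype(np.float32);print('cap',cv2.minAreaRect(P))
u,v=proj(f,[623,70,137])[0].round().astype(int)
m=cv2.inRange(h,(0,0,195),(180,60,255));k,l=cv2.connectedComponents(m);c=cv2.findContours((l==l[v,u]).astype(np.uint8),0,2)[0][0]
print('jar',cv2.minEnclosingCircle(plane(f,c[:,0],137).astype(np.float32)))
```

```text
[6.47687546e+02 4.70050298e-01 2.91312526e+02]
cap ((640.3142700195312, -74.44354248046875), (53.21467590332031, 49.69670486450195), 4.535322189331055)
jar ((682.69970703125, 15.59411907196045), 453.076416015625)
```

View pics/w8.png

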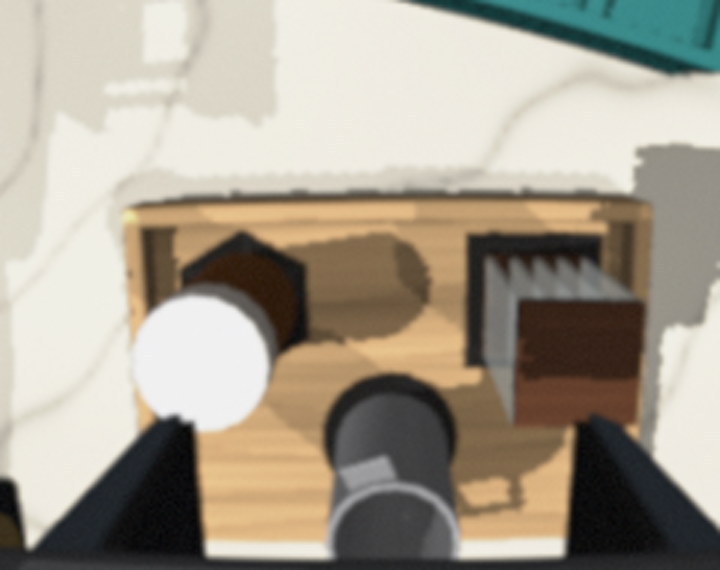

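View pics/b8.png

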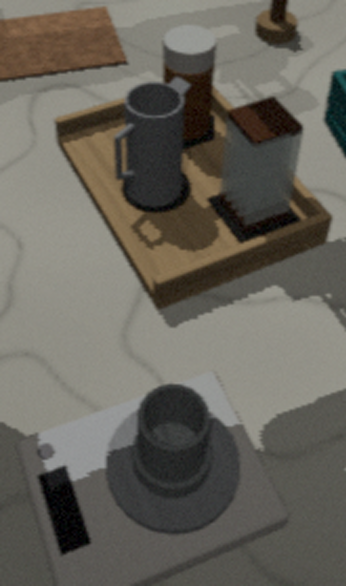

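Everything is upright and in place. In the wrist crop the jar is on the hexagon (202,363), the jug on the round pad (393,450) and the dividers on the square (578,360). In the side view the mold is centred on the plate. I'll check the jar and hand in.

Run:
```python
from h import *
import pickle
f=pickle.load(open('w8.pkl','rb'))
p=plane(f,[[202/3+130-.33,363/3+70-.33]],137)[0];print('jar',p)
if np.hypot(*(p-[623.6,70.7]))<4: print(job_done())
```

```text
jar [624.53223948  69.09840189]
the job is handed in; nothing more can be done
None
```

I handed the job in at about 69 s: the mold stands in the middle of the scale plate, and the jug, dividers and jar are back upright on their own pads, each within about 2 mm of its pad's centre.

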